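# Angle the tongued cover into the battery box

### The arm

A 6-joint arm with a two-finger parallel gripper is mounted at the origin on a cart in front of the work surface, level with it; the furniture and walls round the work are solid. World frame = base frame: x ahead of the robot, y to its left, z up, the work surface at z = 0. Lengths are in m, angles in rad, forces in N, time in s.
With the tool pointing down it reaches from about 0.325 to 0.925 m from the base axis. Payload 3.1 kg.
Tool frame: the origin (TCP) lies at the very end of the fingers, on their centre line; the grasp point (between the pads) lies 19 mm behind it (bot.grip_point_offset is the z of the grasp point in the tool frame, in m); z points along the fingers, y is the line along which they close (so a half turn about z gives the same grasp; the last joint's range is limited). The gripper opens to 85 mm and grips with 20 to 120 N. Pads are 22 mm wide; open, the fingers measure 114 mm over their backs; the gripper's body (76 mm by 85 mm) begins 54 mm behind the grasp point. The pads swing forward as they close: fully open they stand 13 mm farther back than shut.
Start: joints at [-1.28, 0.217, 1.613, -0, 1.311, -0.112], TCP at [0.245, -0.575, 0.231] pointing down, gripper open.
Joint ranges: [-2.75, 2.75], [-0.78, 2.1], [0.31, 2.55], [-1.13, 4.27], [0.13, 2.63], [-2.58, 2.58]. Speed limits (rad/s): [2.79, 2.79, 3.14, 3.14, 3.14, 3.14].

### API

Orientations are given as a unit quaternion [x, y, z, w].
In Python, from station import bot gives the robot as it stands.
- The arm moves only by the shell command python3 -m handwheel 'ROWS' [OPENING] [FORCE]. ROWS is text: rows parted by semicolons, each of 6 numbers parted by spaces: the shift along the tool's x, y, z as a fraction of full scale, then the turn, a rotation vector about the tool's x, y, z as a fraction of full scale. A call has exactly 10 rows; each row is the pose to reach, as a shift and turn from the pose commanded when the call began, along the tool's axes at that moment; what a row does not reach only later rows make up. Full scale, the value 1, is 0.1 m for a shift and 30 degrees for a turn. A row lasts 1/8 s, in which the tool goes at most 62.5 mm and 10.7 degrees, less where a joint would pass 70% of its speed; a pose out of reach is approached as far as the arm can. A call with a number of a shift or a turn outside -1 to 1 is refused whole. A call with a gripper value outside its range is refused whole. OPENING is the opening, from 0 (shut) to 1 (fully open), set as the call begins (- or left out, the last holds). The fingers move at their own pace and stop on an object; FORCE is the grip in N (left out, the last holds). Time passes only in rows, so rows that repeat a pose let the fingers close, or fill a call up. It gives the time, the measured TCP pose, the force, the opening and the grip force at its end, in the units of the state.
- bot.state(): the state, without advancing time (a new reading comes with each control period).
- bot.get_image(name): name is "scene" or "top" or "wrist"; returns a dict with "pixels" (384x512x3 uint8, red, green, blue), "mtx" (3x3 intrinsics, pixels), "D" ([k1, k2, p1, p2, k3] as OpenCV has them; the pictures are not rectified), "world_to_cam" (4x4, takes a point from world to camera coordinates). Camera axes: x right, y down, z forward; pixel columns grow to the right and rows downward; lengths in m; the calibration is good to about 2 mm. A picture is of the moment at which its call begins. There is no depth.
- bot.close_job(): hands the job in; it is judged then, once.
The state is a dict: "clock": time; "joint_positions": joint angles; "qd": joint speeds; "joint_efforts": joint torques, N m; "ee_pos": TCP position; "tcp_rot": TCP orientation; "ft_force": force on the tool from outside, world axes, zero at the start; "ft_torque": the same for the moment, N m; "gripper_width": finger opening in m; "gripper_force": force on a finger pad.
Only numpy, scipy, OpenCV 4.12 (cv2) and the standard library are available. Lean on these libraries where they do the work, as an engineer would, in place of code of your own. Each camera call takes 0.05 s, during which the arm holds its last target. There are 200 camera calls.

### The job

Close the open battery box with its own cover, the blue panel that has a yellow tongue along one edge: hold it by the black grip with the tongue edge low, angle the tongue into the groove under the yellow lip of the box, then lower the other edge until the cover lies flat behind the front wall, centred across the box, and let go. Leave the plain blue panel without a tongue where it is.

Things in the scene. Friction and masses are not known exactly. Their poses are not given: they have to be found in the camera images.
- cover_grip (a point): Centre of the black grip on the loose blue cover with a yellow tongue (150 g, lying grip up). Plate 100 (x) x 110 (y) x 10 mm. Grip 12 thick (x), 60 long (y), 34 high on the plate; this point is 27 mm above the underside and 10 mm off the plate's middle, away from the tongue. Tongue on the +x edge, 22 long, 96 wide, 6 thick, from 60 to 82 mm along +x. x to the tongue, y along the grip, z up.
- cover_tongue (a point): Middle of the free end of the same cover's yellow tongue, 3 mm above the underside (the tongue is level with the underside): 82 mm along +x from cover_grip and 24 mm lower, with the same axes.
- box_groove (a point): Fixed grey battery box, 154 x 116: middle of the groove's mouth, on its floor, 48 above the table. x into the groove, y along it, z up. Groove 26 deep, 14 high, ends open, under a 6 mm yellow lip. A flat ledge runs 30 mm out in front of it, level with its floor. Front wall: inner face x = -112, top z = 10, so the 122 mm cover cannot enter flat. Home: tongue 10 to 22 mm in, cover_grip near x -66, y 0, z 27.
- plain_panel_grip (a point): Centre of the black grip on the other loose blue panel: the same plate and grip but no tongue; to be left alone. Offsets and axes as for cover_grip.
Things that resemble listed ones, but are neither listed nor needed, are in the scene too. Leave any white look-alike of the part that bears cover_grip alone.

How it is judged:
By the outcome, as a careful person would: the job done as asked, in the order asked, and still so for the second after the job is handed in, with the robot touching nothing.
It also fails if it takes over 38 s, if anything falls off the work surface, if the arm or the gripper's body presses on something with over 40 N, if the wrist force passes 120 N, or if a joint passes its speed limit or range.

## Working session

There is one attempt and no reset: what is moved stays moved. The work goes in short steps, Python scripts to look and compute and a shell command to move; the robot and the scene stay as the last step left them, time stands still between calls to the robot, and variables do not carry over. Pictures are saved under pics/ and viewed, at most 10 in all, crops included, and the job is handed in when it is done.

```bash
mkdir -p pics; python3 - <<'E'
from station import bot
import cv2,numpy as np
ims=[bot.get_image(n) for n in("scene","top")]
for n,i in zip(("scene","top"),ims): 
    cv2.imwrite(f"pics/{n}0.png",i["pixels"][:,:,::-1]); np.savez(f"pics/{n}0.npz",**i)
    print(n,np.round(i["world_to_cam"],3).tolist(),i["mtx"].tolist(),i["D"])
print(bot.state(),bot.grip_point_offset)
E
```

```text
scene [[-0.791, -0.611, 0.005, 0.37], [-0.427, 0.547, -0.72, 0.26], [0.437, -0.572, -0.694, 1.065], [0.0, 0.0, 0.0, 1.0]] [[418.27997174022846, 0.0, 258.76586812095934], [0.0, 418.27997174022846, 184.40350139479722], [0.0, 0.0, 1.0]] [0.04170941 0.         0.         0.         0.        ]
top [[0.019, -1.0, -0.023, 0.018], [-0.995, -0.016, -0.1, 0.484], [0.1, 0.025, -0.995, 1.185], [0.0, 0.0, 0.0, 1.0]] [[458.5039223715445, 0.0, 260.0956115282826], [0.0, 458.5039223715445, 184.8358280395512], [0.0, 0.0, 1.0]] [0.00259596 0.         0.         0.         0.        ]
{'clock': 0.1, 'joint_positions': array([-1.28022362e+00,  2.17664672e-01,  1.61476106e+00, -1.42199507e-06,
        1.31131106e+00, -1.12223980e-01]), 'qd': array([ 1.73074710e-04, -3.02908981e-03, -2.95614427e-03,  4.02994988e-05,
        9.33888617e-04,  9.53320182e-04]), 'joint_efforts': array([-6.59259331e-04, -3.98078299e+01, -3.04970634e+01, -1.76466633e-04,
        4.23651029e-03,  6.94283159e-06]), 'ee_pos': array([ 0.24479216, -0.57427686,  0.23011416]), 'tcp_rot': array([ 9.79787212e-01,  2.00039672e-01, -9.61587660e-05, -1.06774893e-03]), 'ft_force': array([-0.55360069,  0.18327559, -0.07389411]), 'ft_torque': array([-0.03082298, -0.0090767 ,  0.00900978]), 'gripper_force': 0.0, 'gripper_width': 0.08542047046589024} -0.0187
```

View pics/top0.png

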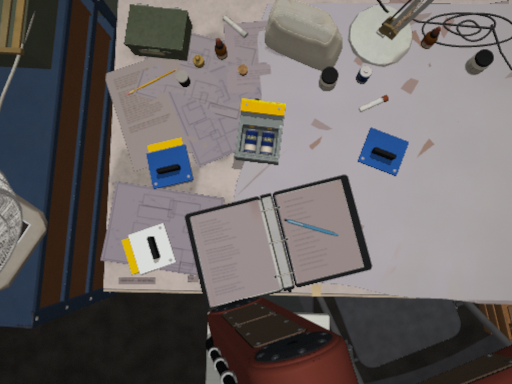

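View pics/scene0.png

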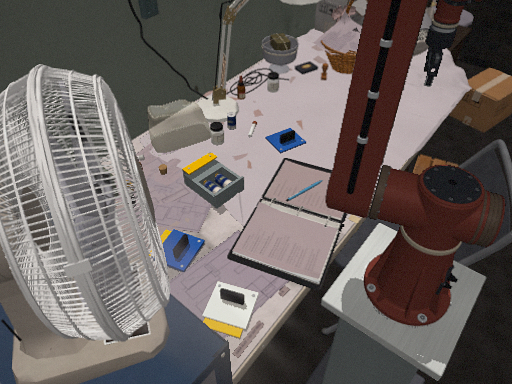

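The top view shows the tongued cover at about (169,163) with its tongue at (166,146). The box is at (260,140) with its yellow lip at (263,107), the plain panel at (383,152), and the white look-alike at (150,248). Next I'll measure the cover and the box.

```bash
cat > h.py <<'E'
import cv2,numpy as np
from scipy.spatial.transform import Rotation as R
def ray(im,px,z):
    px=np.asarray(px,float).reshape(-1,1,2)
    u=cv2.undistortPoints(px,im["mtx"],im["D"]).reshape(-1,2)
    W=im["world_to_cam"];Rm,t=W[:3,:3],W[:3,3];c=-Rm.T@t
    d=np.c_[u,np.ones(len(u))]@Rm
    return c+d*((z-c[2])/d[:,2])[:,None]
def proj(im,P):
    W=im["world_to_cam"]
    return cv2.projectPoints(np.asarray(P,float).reshape(-1,3),cv2.Rodrigues(W[:3,:3])[0],W[:3,3],im["mtx"],im["D"])[0].reshape(-1,2)
def mask(im,col):
    h=cv2.cvtColor(im["pixels"],cv2.COLOR_RGB2HSV)
    lo,hi={"yellow":((20,150,90),(35,255,255)),"blue":((100,140,60),(125,255,255))}[col]
    return cv2.inRange(h,np.array(lo),np.array(hi))
def blobs(im,col,z,amin=100):
    out=[]
    for c in cv2.findContours(mask(im,col),cv2.RETR_EXTERNAL,cv2.CHAIN_APPROX_NONE)[0]:
        if cv2.contourArea(c)<amin: continue
        p=ray(im,c.reshape(-1,2),z)[:,:2]
        r=cv2.minAreaRect((p*1000).astype(np.float32))
        out.append((c.reshape(-1,2).mean(0).round(),np.round(r[0],1),np.round(r[1],1),round(r[2],1),np.round(cv2.boxPoints(r)).tolist()))
    return out
E
python3 - <<'E'
from h import *
im=dict(np.load("pics/top0.npz"))
for col,z in(("blue",.01),("yellow",.006),("yellow",.068)):
    print(col,z)
    for b in blobs(im,col,z): print(*b)
E
```

```text
blue 0.01
[169. 167.] [530.1 272.4] [ 97.6 108.4] 14.4 [[469.0, 313.0], [496.0, 208.0], [591.0, 232.0], [564.0, 337.0]]
[383. 152.] [ 579.8 -299.7] [106.9  97.4] 69.3 [[515.0, -332.0], [606.0, -367.0], [644.0, -267.0], [553.0, -232.0]]
yellow 0.006
[130. 256.] [290.2 368.7] [94.8 18.7] 19.6 [[242.0, 362.0], [249.0, 344.0], [338.0, 376.0], [332.0, 393.0]]
[165. 144.] [591.1 287.6] [20.1 92.7] 13.5 [[571.0, 330.0], [592.0, 240.0], [612.0, 245.0], [590.0, 335.0]]
[262. 107.] [699.4  24.2] [119.3  37.3] 83.7 [[674.0, -33.0], [711.0, -37.0], [724.0, 82.0], [687.0, 86.0]]
yellow 0.068
[130. 256.] [293.9 349.8] [90.  17.8] 19.6 [[249.0, 343.0], [254.0, 326.0], [339.0, 356.0], [333.0, 373.0]]
[165. 144.] [579.5 272.8] [19.1 88. ] 13.5 [[560.0, 313.0], [581.0, 228.0], [599.0, 232.0], [579.0, 318.0]]
[262. 107.] [682.3  22.8] [113.3  35.4] 83.7 [[659.0, -32.0], [694.0, -35.0], [706.0, 77.0], [671.0, 81.0]]
```

Measured from the top view:
- **Cover:** plate 98 x 108 mm (nominal 100 x 110). Grip at about (520,270) mm, yaw about 14°.
- **Box:** lip 113 mm wide. Groove mouth at about (666,24.5) mm, yaw about -6°.

Both fit the sizes given, so I'll start the move across.

```bash
python3 -m handwheel '.1 -.1 0 0 0 0;.2 -.2 0 0 0 0;.3 -.3 0 0 0 0;.4 -.4 0 0 0 0;.5 -.5 0 0 0 0;.6 -.6 0 0 0 0;.7 -.7 0 0 0 0;.8 -.8 0 0 0 0;.9 -.9 0 0 0 0;1 -1 0 0 0 0' 1
python3 -m handwheel '.1 -.1 0 0 0 0;.2 -.2 0 0 0 0;.3 -.3 0 0 0 0;.4 -.4 0 0 0 0;.5 -.5 0 0 0 0;.6 -.6 0 0 0 0;.7 -.7 0 0 0 0;.8 -.8 0 0 0 0;.9 -.9 0 0 0 0;1 -1 0 0 0 0'
python3 -m handwheel '.1 -.1 0 0 0 0;.2 -.2 0 0 0 0;.3 -.3 0 0 0 0;.4 -.4 0 0 0 0;.5 -.5 0 0 0 0;.6 -.6 0 0 0 0;.7 -.7 0 0 0 0;.8 -.8 0 0 0 0;.9 -.9 0 0 0 0;1 -1 0 0 0 0'
python3 -m handwheel '.1 -.1 0 0 0 0;.2 -.2 0 0 0 0;.3 -.3 0 0 0 0;.4 -.4 0 0 0 0;.5 -.5 0 0 0 0;.6 -.6 0 0 0 0;.7 -.7 0 0 0 0;.8 -.8 0 0 0 0;.9 -.9 0 0 0 0;1 -1 0 0 0 0'
```

```text
clock: 1.35
ee_pos: [0.2981, -0.4429, 0.2313]
tcp_rot: [0.98, 0.2, 0.0, 0.0]
ft_force: [0.9, -0.2, -0.3]
gripper_width: 0.0855
gripper_force: 0.0
clock: 2.6
ee_pos: [0.351, -0.3117, 0.2313]
tcp_rot: [0.98, 0.2, 0.0, 0.0]
ft_force: [0.2, 0.3, -0.1]
gripper_width: 0.0852
gripper_force: 0.0
clock: 3.85
ee_pos: [0.4038, -0.1805, 0.2313]
tcp_rot: [0.98, 0.2, 0.0, 0.0]
ft_force: [-0.1, -0.5, 0.9]
gripper_width: 0.0854
gripper_force: 0.0
clock: 5.1
ee_pos: [0.4566, -0.0493, 0.2313]
tcp_rot: [0.98, 0.2, 0.0, 0.0]
ft_force: [-0.5, 0.3, 0.9]
gripper_width: 0.0855
gripper_force: 0.0
```

```bash
python3 -m handwheel '.1 -.1 0 0 0 -.1;.2 -.2 0 0 0 -.2;.3 -.3 0 0 0 -.3;.4 -.4 0 0 0 -.4;.5 -.5 0 0 0 -.5;.6 -.6 0 0 0 -.6;.7 -.7 0 0 0 -.7;.8 -.8 0 0 0 -.8;.9 -.9 0 0 0 -.9;1 -1 0 0 0 -1'
python3 -m handwheel '.1 -.1 0 0 0 -.1;.2 -.2 0 0 0 -.2;.3 -.3 0 0 0 -.3;.4 -.4 0 0 0 -.4;.5 -.5 0 0 0 -.5;.6 -.6 0 0 0 -.6;.7 -.7 0 0 0 -.7;.8 -.8 0 0 0 -.8;.9 -.9 0 0 0 -.9;1 -1 0 0 0 -1'
python3 -m handwheel '.06 .03 .1 0 0 -.1;.12 .06 .2 0 0 -.2;.19 .09 .3 0 0 -.3;.25 .12 .4 0 0 -.4;.31 .15 .5 0 0 -.5;.37 .18 .6 0 0 -.6;.43 .21 .7 0 0 -.65;.5 .24 .78 0 0 -.69;.51 .25 .8 0 0 -.7;.51 .25 .8 0 0 -.7'
python3 - <<'E'
from h import *
from station import bot
im=bot.get_image("wrist"); np.savez("pics/w1.npz",**im); cv2.imwrite("pics/w1.png",im["pixels"][:,:,::-1])
for col,z in(("blue",.01),("yellow",.006)):
    for b in blobs(im,col,z): print(col,*b)
s=bot.state();print(s["ee_pos"],R.from_quat(s["tcp_rot"]).as_matrix().round(3).tolist(),s["joint_positions"].round(2))
print(proj(im,s["ee_pos"]))
E
```

```text
clock: 6.35
ee_pos: [0.5094, 0.0819, 0.2313]
tcp_rot: [0.894, 0.448, 0.0, -0.0]
ft_force: [0.4, 0.1, -0.3]
gripper_width: 0.0859
gripper_force: 0.0
clock: 7.6
ee_pos: [0.489, 0.2219, 0.2313]
tcp_rot: [0.747, 0.664, 0.0, 0.0]
ft_force: [-0.0, -0.5, 0.6]
gripper_width: 0.0855
gripper_force: 0.0
clock: 8.85
ee_pos: [0.5201, 0.2687, 0.1512]
tcp_rot: [0.615, 0.788, -0.0, -0.0]
ft_force: [-0.2, 0.8, 0.0]
gripper_width: 0.0853
gripper_force: 0.0
blue [268. 176.] [531.8 273.5] [ 97.9 106.7] 14.1 [[471.0, 313.0], [497.0, 210.0], [592.0, 234.0], [566.0, 337.0]]
yellow [329. 176.] [591.6 288.3] [20.  93.7] 14.2 [[570.0, 331.0], [593.0, 240.0], [613.0, 245.0], [590.0, 336.0]]
yellow [509. 180.] [767.3 328. ] [  4.7 115.5] 27.1 [[739.0, 378.0], [792.0, 276.0], [796.0, 278.0], [743.0, 381.0]]
yellow [39.  9.] [302.8 368.6] [75.1 17.6] 14.5 [[264.0, 368.0], [269.0, 351.0], [341.0, 369.0], [337.0, 387.0]]
[0.52023354 0.26863829 0.1515202 ] [[-0.243, 0.97, 0.0], [0.97, 0.243, 0.0], [-0.0, 0.0, -1.0]] [ 0.36  0.21  1.77 -0.    1.15  0.11]
[[255.8940091  242.00563612]]
```

View pics/w1.png

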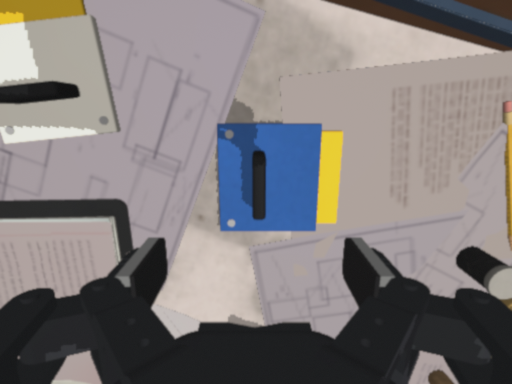

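The wrist view shows the grip at about (260,185), centred between the fingers. The plate spans (218–322, 123–231). This agrees with the top view within 2 mm, so I'll descend and grasp.

```bash
python3 -m handwheel '.01 .01 .12 0 0 0;.02 .02 .25 0 0 0;.02 .02 .4 0 0 0;.02 .02 .55 0 0 0;.02 .02 .7 0 0 0;.02 .02 .85 0 0 0;.02 .02 .95 0 0 0;.02 .02 .98 0 0 0;.02 .02 1 0 0 0;.02 .02 1 0 0 0' 1
python3 -m handwheel '0 0 .1 0 0 0;0 0 .2 0 0 0;0 0 .3 0 0 0;0 0 .35 0 0 0;0 0 .37 0 0 0;0 0 .37 0 0 0;0 0 .37 0 0 0;0 0 .37 0 0 0;0 0 .37 0 0 0;0 0 .37 0 0 0'
python3 -m handwheel '0 0 0 0 0 0;0 0 0 0 0 0;0 0 0 0 0 0;0 0 0 0 0 0;0 0 0 0 0 0;0 0 0 0 0 0;0 0 0 0 0 0;0 0 -.05 0 0 0;0 0 -.1 0 0 0;0 0 -.15 0 0 0' 0 70
```

```text
clock: 10.15
ee_pos: [0.522, 0.2712, 0.0518]
tcp_rot: [0.615, 0.788, 0.0, 0.0]
ft_force: [0.8, 0.2, -0.4]
gripper_width: 0.0854
gripper_force: 0.0
clock: 11.4
ee_pos: [0.5216, 0.2711, 0.0144]
tcp_rot: [0.615, 0.788, 0.0, 0.0]
ft_force: [0.8, 0.2, -0.3]
gripper_width: 0.0854
gripper_force: 0.0
clock: 12.65
ee_pos: [0.5213, 0.271, 0.0294]
tcp_rot: [0.615, 0.788, -0.0, -0.0]
ft_force: [0.0, -0.0, -1.6]
gripper_width: 0.0108
gripper_force: 69.3
```

The cover is held: width 10.8 mm, force 69 N. I'll carry it over, and check the lip in the scene view as I go.

```bash
python3 -m handwheel '-.05 0 -.1 0 0 0;-.12 0 -.22 0 0 0;-.2 0 -.34 0 0 0;-.3 0 -.46 0 0 0;-.4 0 -.58 0 0 0;-.52 0 -.7 0 0 0;-.64 0 -.8 0 0 0;-.76 0 -.88 0 0 0;-.88 0 -.9 0 0 0;-1 0 -.9 0 0 0'
python3 -m handwheel '-.1 0 0 0 0 .07;-.2 0 -.05 0 0 .14;-.3 0 -.1 0 0 .21;-.4 0 -.15 0 0 .28;-.5 0 -.2 0 0 .35;-.6 0 -.2 0 0 .42;-.7 0 -.2 0 0 .5;-.8 0 -.2 0 0 .58;-.9 0 -.2 0 0 .67;-1 0 -.2 0 0 .67'
python3 -m handwheel '-.05 .02 0 .05 0 0;-.1 .04 0 .1 0 0;-.15 .06 0 .16 0 0;-.2 .08 0 .22 0 0;-.26 .1 0 .28 0 0;-.32 .11 0 .34 0 0;-.38 .12 0 .4 0 0;-.41 .13 0 .46 0 0;-.42 .13 0 .5 0 0;-.42 .13 0 .5 0 0'
python3 - <<'E'
from h import *
from station import bot
s0=dict(np.load("pics/scene0.npz"))
for b in blobs(s0,"yellow",.068): print(*b)
x=np.array([.9943,-.1063,0]);y=np.array([.1063,.9943,0]);g=np.array([.666,.0245,.048])
pred=[g+a*x+b*y+[0,0,.02] for a in(0,.034) for b in(-.058,.058)]
print(proj(s0,pred).round(1).tolist())
for n in("scene","top"):
    im=bot.get_image(n); np.savez(f"pics/{n}1.npz",**im)
    c=im["pixels"][100:300,100:350] if n=="scene" else im["pixels"][60:220,170:370]
    cv2.imwrite(f"pics/{n}1.png",cv2.resize(c,None,fx=3,fy=3)[:,:,::-1])
    if n=="top":
        for b in blobs(im,"yellow",.068): print(*b)
cv2.imwrite("pics/s0.png",cv2.resize(s0["pixels"][140:220,170:260],None,fx=6,fy=6)[:,:,::-1])
s=bot.state();print(s["ee_pos"],R.from_quat(s["tcp_rot"]).as_matrix().round(3).tolist(),s["joint_positions"].round(2))
E
```

```text
clock: 13.9
ee_pos: [0.546, 0.1732, 0.1192]
tcp_rot: [0.615, 0.788, -0.0, -0.0]
ft_force: [0.3, -0.2, -1.1]
gripper_width: 0.011
gripper_force: 69.3
clock: 15.15
ee_pos: [0.5703, 0.0764, 0.1391]
tcp_rot: [0.743, 0.669, -0.0, -0.0]
ft_force: [0.6, 0.9, -1.3]
gripper_width: 0.0108
gripper_force: 69.2
clock: 16.4
ee_pos: [0.5789, 0.0339, 0.1391]
tcp_rot: [0.737, 0.663, -0.087, -0.097]
ft_force: [0.2, -0.5, -1.9]
gripper_width: 0.0107
gripper_force: 69.2
[223. 327.] [268.2 389.8] [88.1 20. ] 19.8 [[223.0, 384.0], [230.0, 366.0], [313.0, 395.0], [306.0, 414.0]]
[199. 163.] [682.5  22.9] [115.7  35.1] 83.6 [[659.0, -33.0], [693.0, -37.0], [706.0, 78.0], [672.0, 82.0]]
[[217.1, 156.3], [188.5, 174.1], [210.0, 151.5], [181.4, 168.9]]
[130. 256.] [293.5 349.6] [89.2 17.8] 19.6 [[249.0, 343.0], [254.0, 326.0], [339.0, 356.0], [333.0, 373.0]]
[0.5785829  0.03412226 0.13922745] [[0.105, 0.961, -0.258], [0.995, -0.101, 0.027], [0.0, -0.259, -0.966]] [-0.07  0.38  1.61  0.01  1.41  0.03]
```

View pics/scene1.png

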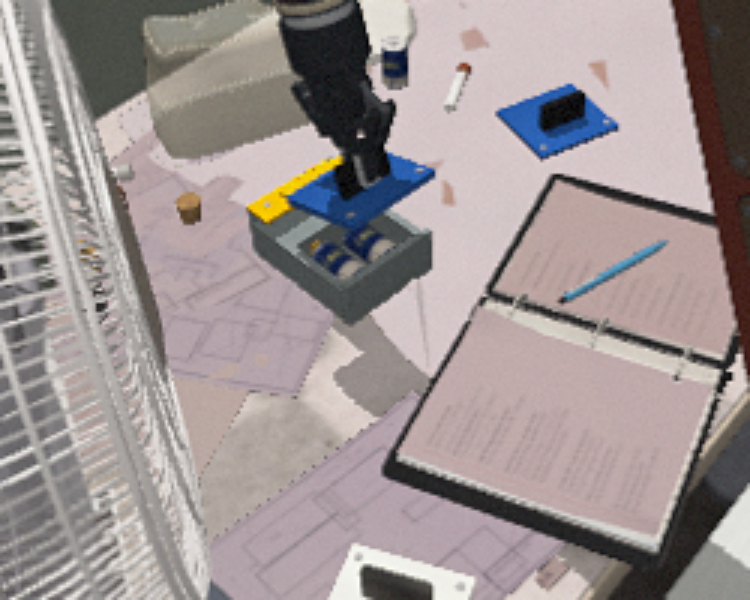

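View pics/s0.png

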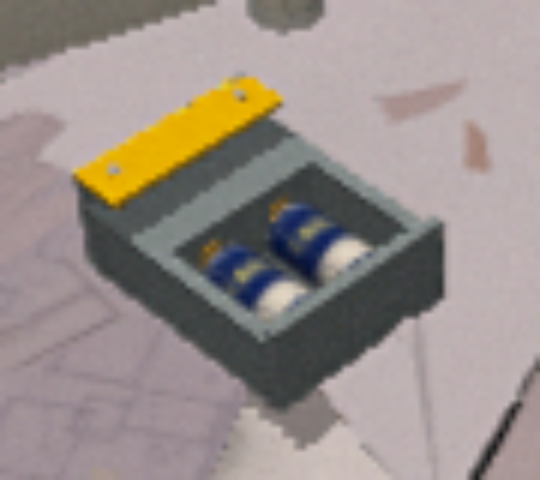

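The scene view shows the tilted cover just in front of the lip, tongue side toward it. It puts the lip centre at (682.5,22.9) mm, within 0.2 mm of the top view. I'll lower to groove height and insert.

```bash
python3 -m handwheel '0 .01 .05 0 0 0;0 .03 .12 0 0 0;0 .05 .2 0 0 0;0 .08 .29 0 0 0;0 .1 .38 0 0 0;0 .12 .45 0 0 0;0 .13 .49 0 0 0;0 .136 .505 0 0 0;0 .136 .505 0 0 0;0 .136 .505 0 0 0'
python3 - <<'E'
from h import *
from station import bot
im=bot.get_image("scene")
c=im["pixels"][140:220,170:260]
cv2.imwrite("pics/s2.png",cv2.resize(c,None,fx=6,fy=6)[:,:,::-1])
s=bot.state()
T=R.from_quat(s["tcp_rot"]).as_matrix()
tip=s["ee_pos"]+T@[0,.082,.0142]
x=np.array([.9943,-.1063,0]);y=np.array([.1063,.9943,0]);g=np.array([.666,.0246,.048])
d=tip-g;print((np.array([d@x,d@y,d[2]])*1000).round(1),s["ft_force"])
E
```

```text
clock: 17.75
ee_pos: [0.5791, 0.0339, 0.0874]
tcp_rot: [0.737, 0.663, -0.087, -0.097]
ft_force: [-0.3, -0.8, -1.6]
gripper_width: 0.011
gripper_force: 69.2
[-11.8   0.1   4.5] [ 0.37264022  0.20697353 -1.9827282 ]
```

View pics/s2.png

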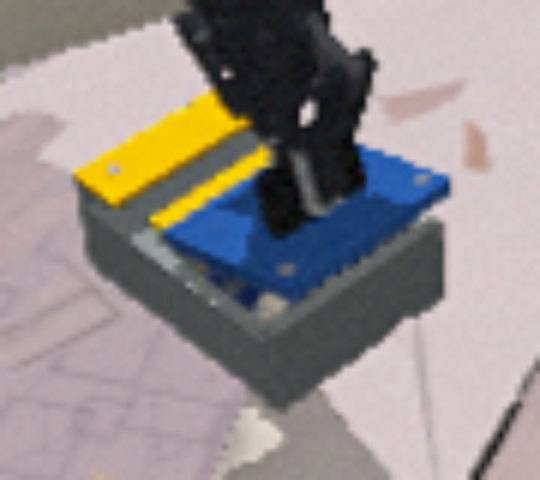

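The zoomed view shows the tongue at about (210,190) in the crop, on the ledge in front of the lip and square to it. Computed tip position is (-11.8, 0.1, 4.5) mm in the groove frame. Inserting now.

```bash
python3 -m handwheel '0 .02 -.004 0 0 0;0 .05 -.009 0 0 0;0 .08 -.014 0 0 0;0 .11 -.02 0 0 0;0 .14 -.025 0 0 0;0 .17 -.03 0 0 0;0 .2 -.036 0 0 0;0 .23 -.042 0 0 0;0 .247 -.045 0 0 0;0 .247 -.045 0 0 0'
python3 - <<'E'
from h import *
from station import bot
im=bot.get_image("scene")
c=im["pixels"][140:220,170:260]
cv2.imwrite("pics/s3.png",cv2.resize(c,None,fx=6,fy=6)[:,:,::-1])
s=bot.state()
T=R.from_quat(s["tcp_rot"]).as_matrix()
tip=s["ee_pos"]+T@[0,.082,.0142]
x=np.array([.9943,-.1063,0]);y=np.array([.1063,.9943,0]);g=np.array([.666,.0246,.048])
d=tip-g;print((np.array([d@x,d@y,d[2]])*1000).round(1),s["ft_force"],s["ft_torque"])
for th,tx,tz in((10,14.5,1.5),(5,15.5,1),(0,16,.7)):
    a=np.radians(th);c,k=np.cos(a),np.sin(a)
    t=np.array([tx-82*c+14.2*k,0,tz+82*k+14.2*c])/1000
    w=g+t[0]*x+[0,0,t[2]]
    print(th,(T.T@(w-s["ee_pos"])/.1).round(3))
E
```

```text
clock: 19.05
ee_pos: [0.6038, 0.0312, 0.085]
tcp_rot: [0.737, 0.663, -0.087, -0.097]
ft_force: [-0.4, 1.3, -1.2]
gripper_width: 0.0109
gripper_force: 69.2
[12.8  0.1  2. ] [ 0.60332187  0.19101799 -1.37371562] [ 0.0011947  -0.1565922   0.00090777]
10 [-0.     0.008  0.072]
5 [-0.     0.016  0.147]
0 [-0.     0.025  0.221]
```

View pics/s3.png

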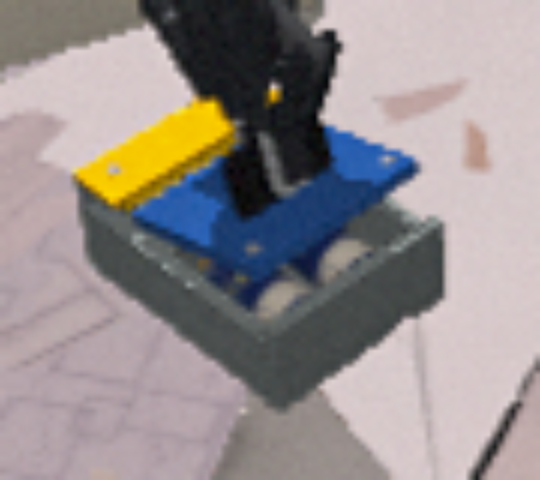

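The tongue is under the lip, with the plate's front edge just short of it at about (180,215) in the crop, and there is no contact force. Lowering the rear edge.

```bash
python3 -m handwheel '0 .003 .024 -.055 0 0;0 .005 .048 -.11 0 0;0 .008 .072 -.167 0 0;0 .011 .097 -.22 0 0;0 .014 .122 -.28 0 0;0 .016 .147 -.333 0 0;0 .019 .172 -.39 0 0;0 .022 .197 -.445 0 0;0 .025 .221 -.5 0 0;0 .025 .221 -.5 0 0'
python3 - <<'E'
from h import *
from station import bot
s=bot.state()
T=R.from_quat(s["tcp_rot"]).as_matrix()
tip=s["ee_pos"]+T@[0,.082,.0142]
x=np.array([.9943,-.1063,0]);y=np.array([.1063,.9943,0]);g=np.array([.666,.0246,.048])
d=tip-g;print((np.array([d@x,d@y,d[2]])*1000).round(1),s["ft_force"],s["ft_torque"],T.round(3).tolist())
E
```

```text
clock: 20.35
ee_pos: [0.5997, 0.0318, 0.0629]
tcp_rot: [0.743, 0.669, -0.0, -0.0]
ft_force: [-0.6, -0.8, -1.4]
gripper_width: 0.0112
gripper_force: 69.2
[15.3  0.2  0.7] [-0.62515474 -0.81235492 -1.38467543] [ 0.03304302  0.01318674 -0.03272891] [[0.105, 0.994, -0.0], [0.994, -0.105, -0.0], [-0.0, -0.0, -1.0]]
```

```bash
python3 -m handwheel '0 0 0 0 0 0;0 0 0 0 0 0;0 0 0 0 0 0;0 0 0 0 0 0;0 0 0 0 0 0;0 0 0 0 0 0;0 0 -.05 0 0 0;0 0 -.12 0 0 0;0 0 -.2 0 0 0;0 0 -.3 0 0 0' 0.45
python3 -m handwheel '0 -.1 -.1 0 0 0;0 -.2 -.2 0 0 0;0 -.3 -.3 0 0 0;0 -.4 -.4 0 0 0;0 -.5 -.5 0 0 0;0 -.6 -.6 0 0 0;0 -.7 -.7 0 0 0;0 -.8 -.8 0 0 0;0 -.9 -.9 0 0 0;0 -.9 -.9 0 0 0'
python3 - <<'E'
from h import *
from station import bot
x=np.array([.9943,-.1063,0]);y=np.array([.1063,.9943,0]);g=np.array([.666,.0246,.048])
for n in("scene","top"):
    im=bot.get_image(n)
    for b in blobs(im,"blue",.058): print(n,*b)
    if n=="scene": cv2.imwrite("pics/s4.png",cv2.resize(im["pixels"][140:220,170:260],None,fx=6,fy=6)[:,:,::-1])
print("plate home",g-.056*x)
E
```

```text
clock: 21.6
ee_pos: [0.6005, 0.0317, 0.0938]
tcp_rot: [0.743, 0.669, 0.0, 0.0]
ft_force: [-0.1, 0.3, 0.7]
gripper_width: 0.0383
gripper_force: 0.0
clock: 22.85
ee_pos: [0.511, 0.0412, 0.1842]
tcp_rot: [0.743, 0.669, 0.001, 0.001]
ft_force: [-0.3, -0.8, 1.0]
gripper_width: 0.0385
gripper_force: 0.0
scene [217. 176.] [608.3  31.4] [112.3 101.6] 83.6 [[552.0, -19.0], [653.0, -30.0], [665.0, 82.0], [564.0, 93.0]]
scene [286. 139.] [ 547.7 -248.3] [103.4  93.6] 69.4 [[486.0, -280.0], [573.0, -313.0], [610.0, -216.0], [522.0, -183.0]]
top [383. 152.] [ 571.2 -288. ] [102.7  93.6] 69.3 [[509.0, -319.0], [597.0, -353.0], [633.0, -257.0], [546.0, -223.0]]
plate home [0.6103192 0.0305528 0.048    ]
```

View pics/s4.png

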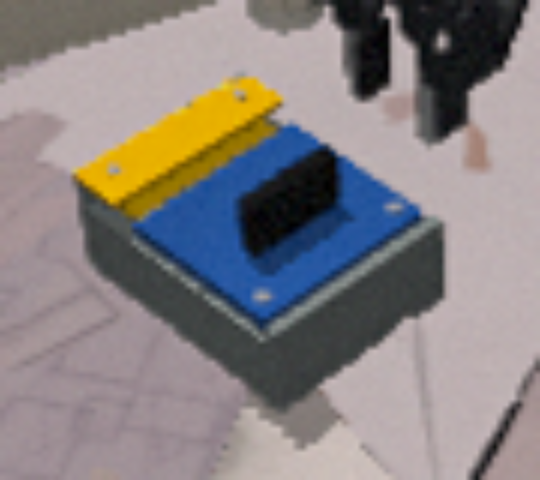

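The cover lies flat behind the front wall, with its tongue under the lip and centred. The plate centre is about 2 mm from nominal, and nothing touches it. Handing in.

```bash
python3 -c "
from station import bot
print(bot.close_job())"
```

```text
the job is handed in; nothing more can be done
None
```

The battery box is closed: the cover lies flat and centred with its tongue in the groove, the gripper has let go, and the job was handed in at about 23 s with the plain panel left alone; no verdict came back.

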